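# Set the dough sheeter's thickness sleeve to 8

### The arm

A 6-joint arm with a two-finger parallel gripper is mounted at the origin on the work surface. World frame = base frame: x ahead of the robot, y to its left, z up, the work surface at z = 0. Lengths are in mm, angles in rad, forces in N, time in s.
With the tool pointing down it reaches from about 325 to 775 mm from the base axis. Payload 5.5 kg.
Tool frame: the origin (TCP) lies midway between the tips of the shut fingers; the grasp point (between the pads) lies 19 mm behind it; z points along the fingers, y is the line along which they close (so a half turn about z gives the same grasp; the last joint's range is limited). The gripper opens to 88 mm and grips with 3 to 60 N. Pads are 20 mm wide; open, the fingers measure 115 mm over their backs; the gripper's body (75 mm by 178 mm) begins 61 mm behind the grasp point.
Start: joints at [-0.057, 0.091, 1.231, -0, 1.82, -0.057], TCP at [600.014, -0.003, 222.631] pointing down, gripper open.
Joint ranges: [-2.87, 2.87], [-0.86, 2.18], [0.17, 2.46], [-1.51, 4.65], [0.06, 2.69], [-2.65, 2.65]. Speed limits (rad/s): [2.57, 2.57, 3.01, 3.14, 3.14, 3.14].

### API

Orientations are given as a unit quaternion [x, y, z, w].
In Python, from cell import monitor, imaging, ticket gives the robot as it stands.
- The arm moves only by the tool send_rows, never from a script. Its arguments are lists of equal length, an entry for each row: "delta_pos": the shift along the tool's x, y, z in units of 0.08 m (1.0 is 0.08 m), a list of three; "turn": the turn, a rotation vector about the tool's x, y, z in units of 0.5 rad (1.0 is 0.5 rad), a list of three. A call has 1 to 20 rows; each row is the pose to reach, as a shift and turn from the pose commanded when the call began, along the tool's axes at that moment; what a row does not reach only later rows make up. A row lasts 1/8 s, in which the tool goes at most 62.5 mm and 10.7 degrees, less where a joint would pass 70% of its speed; a pose out of reach is approached as far as the arm can. A call with a number of a shift or a turn outside -1 to 1 is refused whole. A call with a gripper value outside its range is refused whole. "jaw" is the opening, from 0 (shut) to 1 (fully open), set as the call begins (left out, the last holds). The fingers move at their own pace and stop on an object; the grip force is fixed at half the most. Time passes only in rows, so rows that repeat a pose let the fingers close. It gives the time, the measured TCP pose, the force, the opening and the grip force at its end, in the units of the state.
- monitor.sense(): the state, without advancing time (a new reading comes with each control period).
- imaging.grab_frame(name): name is "scene" or "side" or "wrist"; returns a dict with "img" (420x560x3 uint8, blue, green, red), "fx", "fy", "cx", "cy" (pixels), "k1" (the pictures are not rectified: a ray, as slopes to the right and down, at radius r is drawn at 1 + k1 r^2 times it, then the intrinsics apply), "rvec" (rotation vector, rad) and "tvec" (3), from world to camera coordinates, as OpenCV has them. Camera axes: x right, y down, z forward; pixel columns grow to the right and rows downward; lengths in mm; the calibration is good to about 2 mm. A picture is of the moment at which its call begins. There is no depth.
- ticket.sign_off(): hands the job in; it is judged then, once.
The state is a dict: "t": time; "joint_positions": joint angles; "qvel": joint speeds; "joint_torque": joint torques, N m; "ee_pos": TCP position; "eef_rot": TCP orientation; "force": force on the tool from outside, world axes, zero at the start; "moment": the same for the moment, N m; "finger_gap": opening from 0.0 (shut) to 1.0 (fully open); "finger_force": force on a finger pad.
Only numpy, scipy, OpenCV 4.12 (cv2) and the standard library are available. Lean on these libraries where they do the work, as an engineer would, in place of code of your own. Each camera call takes 0.05 s, during which the arm holds its last target. There are 200 camera calls.

### The job

Set the dough sheeter to thickness 8: swing the red clamp lever fully over to release the sleeve, turn the numbered sleeve until it rests in its click at 8 under the red pointer, then swing the lever all the way back to clamp it. Do not shift or knock over the bottle, jar or cutter ring standing close by.

Things in the scene. Friction and masses are not known exactly. Their poses are not given: they have to be found in the camera images.
- pointer (a point): Tip of the red pointer of the dough sheeter (fixed white machine, base 240 x 360 mm, flat top 160 mm up), 173 mm above the table, straight above the sleeve's axis. Its axes are the machine's: x level, across the rollers (away from the robot at yaw 0), y level, along rollers and sleeve axis, z up. 'Machine (x, y, z)' below are mm from this point. The machine is turned by up to 15 degrees.
- sleeve_centre (a point): Centre of the sleeve's black grip part, on its axis, at machine (0, -72, -58), 115 mm above the table; its orientation turns with the sleeve. Grip: core of radius 36 mm, 68 mm long, and four flat wings 90 degrees apart, each 10 mm thick, 60 mm long along the axis (centred here), reaching to radius 66 mm. Nothing stands within 60 mm beyond its free end.
- scale_band (a point): Centre, on the axis, of the white scale band of the sleeve, between grip and machine, at machine (0, -21, -58); radius 50 mm, 30 mm wide. Black numerals 0 to 11, with red ticks, come under the pointer in turn. A numeral's top points to machine +x when under the pointer.
- sleeve (a joint): Turn of the sleeve, rad: number x 0.5236, so 4.189 at 8; stops at 0 and 11; starts at a number from 0 to 4. It grows as the sleeve's top moves to machine +x. Wings stand at 0.262 + q + k x 1.571 rad (k = 0..3) from straight up towards machine +x. A click every 0.5236: pushed past half-way it snaps to the next number. 5 to 15 N at a wing's end turns it; clamped, it is locked.
- clamp (a joint): Red clamp lever, rad: 0 = clamped, at its stop, leaning 0.5 rad from upright to machine -y (towards the sleeve); 1.0 = released, at its other stop, leaning 0.5 rad to machine +y. A blade 26 mm wide (along x), 85 mm from hinge to top; its top 35 mm is a red grip, 16 mm thick and 30 mm wide. 2 to 6 N sideways near the top moves it; it stays where it is left, but falls shut from below 0.15.
- clamp_hinge (a point): Point on the lever's hinge axis, which runs along machine x, at machine (0, 120, -1.5), 171.5 mm above the table.
- clamp_tip (a point): Point inside the lever's red grip, 80 mm from the hinge, about 242 mm above the table at either stop; moves with the lever.
- syrup: Amber bottle, 60 mm across, 170 mm tall, beyond the sleeve's free end; origin at the centre of its underside. Bystander.
- jar: Clear jar with green cap, 90 mm across, 120 mm tall, on the far side of the sleeve, 100 mm or more from its axis; origin at the centre of its underside. Bystander.
- cutter: Steel cutter ring, 76 mm across, 45 mm tall, on the sheeter's far tray; origin at the centre of its underside. Bystander.

How it is judged (in metres and radians):
On the way, in this order (a step that is already met when the one before it is completed fails the run):
1. the clamp lever is swung over to released (value of joint clamp above 0.85 rad), for 0.2 s.
2. with the lever released, the sleeve rests at number 8 (value of joint sleeve between 4.06879 and 4.30879 rad and value of joint clamp above 0.7 rad), for 0.4 s.
3. the lever is swung back to clamped with the sleeve at 8 (value of joint sleeve between 4.06879 and 4.30879 rad and value of joint clamp below 0.15 rad), for 0.2 s.
At the end, for the whole second after the job is handed in: The sleeve is at rest within 0.12 rad (7 degrees) of number 8, the clamp lever within 0.15 rad of its clamped stop, and the bottle, jar and cutter ring stand upright within 30 mm of where they began (all of step 3 and velocity of joint sleeve between -0.1 and 0.1 rad/s and angle between each of syrup, jar, cutter's own z axis and vertical below 0.2 rad and distance of each of syrup, jar, cutter from where it was at the start of the episode below 0.03 m); the robot touches nothing.
It fails at once if the bottle, jar or cutter ring is shifted by more than 30 mm or tipped (distance of any of syrup, jar, cutter from where it was at the start of the episode above 0.03 m or angle between any of syrup, jar, cutter's own z axis and vertical above 0.3 rad).
It also fails if it takes over 72 s, if anything falls off the work surface, if the arm or the gripper's body presses on something with over 40 N, if the wrist force passes 120 N, or if a joint passes its speed limit or range.

## Working session

There is one attempt and no reset: what is moved stays moved. The work goes in short steps, Python scripts to look and compute and a tool call to move; the robot and the scene stay as the last step left them, time stands still between calls to the robot, and variables do not carry over. Pictures are saved under pics/ and viewed, at most 10 in all, crops included, and the job is handed in when it is done.

Besides the shell and the picture viewer there is one more tool, called after "Call:" as name(argument=value, ...) on one line, values as JSON. send_rows: Moves the arm, as the interface text tells. Shifts and turns lie within -1 to 1; 1 stands for 0.08 m of shift or 0.5 rad of turn. Its arguments: {"type":"object","properties":{"delta_pos":{"type":"array"},"turn":{"type":"array"},"jaw":{"type":"number"}},"required":["delta_pos","turn"]}

```bash
mkdir -p pics; ls; python3 - <<'E'
from cell import monitor, imaging
import cv2,numpy as np
for n in ("scene","side"):
    f=imaging.grab_frame(n); cv2.imwrite(f"pics/{n}0.png",f["img"])
    np.save(f"pics/{n}0.npy",f,allow_pickle=True)
    R=cv2.Rodrigues(np.array(f["rvec"],float))[0]; print(n,(-R.T@np.array(f["tvec"]).ravel()).round(),R[2].round(2),f["fx"],f["k1"])
print(monitor.sense())
E
```

```text
pics
scene [ 896. -424.  959.] [-0.27  0.47 -0.84] 407.9194823774349 -0.043621201947767016
side [ 303. -534.  761.] [ 0.37  0.62 -0.69] 388.65100718703803 -0.06367187763927122
{'t': 0.1, 'joint_positions': array([-5.67310138e-02,  9.17558307e-02,  1.23174195e+00, -2.35610027e-05,
        1.81980053e+00, -5.66757235e-02]), 'qvel': array([ 0.00060778, -0.00056238, -0.00167032, -0.00179794,  0.00041223,
       -0.00050819]), 'joint_torque': array([ 2.46603209e-03, -4.47854412e+01, -4.07573140e+01,  6.99365954e-02,
        2.83264846e-02, -6.35370566e-05]), 'ee_pos': array([ 5.99737099e+02, -1.34449143e-02,  2.21649841e+02]), 'eef_rot': array([ 7.07128118e-01,  7.07084930e-01, -5.76413012e-04, -6.28641160e-04]), 'force': array([-0.16400777,  0.19587654,  0.7836904 ]), 'moment': array([-0.04297769, -0.04692435, -0.08691596]), 'finger_force': 0.0, 'finger_gap': 0.9988924752470737}
```

View pics/scene0.png

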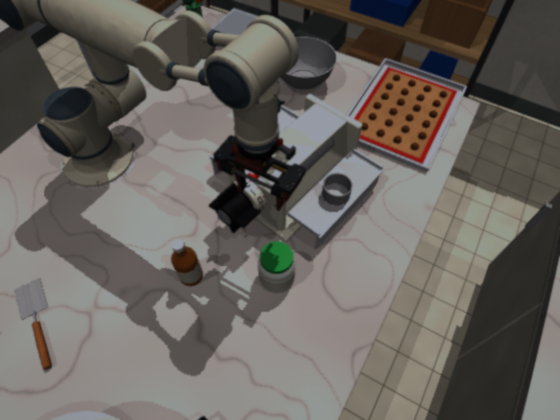

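View pics/side0.png

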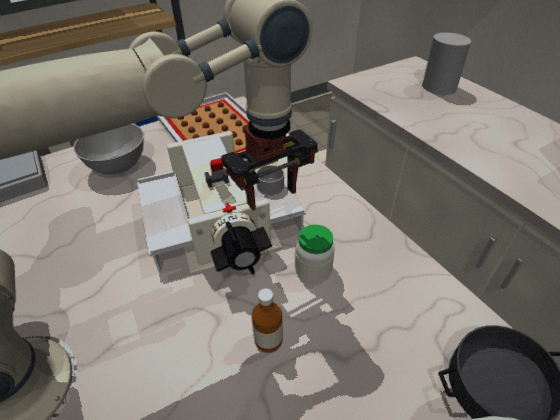

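```bash
cat > h.py <<'E'
import numpy as np,cv2
from scipy.spatial.transform import Rotation as Ro
def cam(f): return cv2.Rodrigues(np.array(f["rvec"],float))[0],np.array(f["tvec"],float).ravel()
def KD(f): return np.array([[f["fx"],0,f["cx"]],[0,f["fy"],f["cy"]],[0,0,1]]),np.array([f["k1"],0,0,0,0.])
def ray(f,u,v):
    R,t=cam(f);K,D=KD(f);p=cv2.undistortPoints(np.array([[[u,v]]],float),K,D).ravel()
    return -R.T@t, R.T@np.array([p[0],p[1],1])
def atz(f,u,v,z):
    o,d=ray(f,u,v); return o+d*(z-o[2])/d[2]
def proj(f,P):
    K,D=KD(f); return cv2.projectPoints(np.array(P,float).reshape(-1,1,3),np.array(f["rvec"],float),np.array(f["tvec"],float),K,D)[0].reshape(-1,2)
def blobs(img,lo,hi,amin=6):
    h=cv2.cvtColor(img,cv2.COLOR_BGR2HSV); m=cv2.inRange(h,np.array(lo),np.array(hi))
    if lo[0]==0: m|=cv2.inRange(h,np.array([174,lo[1],lo[2]]),np.array([180,255,255]))
    n,l,s,c=cv2.connectedComponentsWithStats(m)
    return [(s[i].tolist(),c[i].round(1).tolist()) for i in range(1,n) if s[i][4]>=amin]
E
python3 - <<'E'
from h import *
for n in("scene","side"):
    f=np.load(f"pics/{n}0.npy",allow_pickle=True).item()
    b=blobs(f["img"],(0,170,90),(6,255,255)); print(n,[x for x in b if x[0][0]<345 and 120<x[0][1]<260 and x[0][0]>180])
    print("green",blobs(f["img"],(50,120,60),(75,255,255),60))
f=np.load("pics/side0.npy",allow_pickle=True).item()
c=f["img"][140:290,140:340]; cv2.imwrite("pics/c1.png",cv2.resize(c,None,fx=4,fy=4,interpolation=cv2.INTER_CUBIC))
E
python3 - <<'E'
from cell import imaging
import cv2,numpy as np
f=imaging.grab_frame("wrist");cv2.imwrite("pics/w0.png",f["img"]);np.save("pics/wrist0.npy",f,allow_pickle=True)
E
```

```text
scene [([249, 174, 8, 4, 18], [253.2, 175.4])]
green [([260, 242, 33, 30, 763], [276.5, 256.1])]
side [([235, 148, 11, 5, 22], [240.0, 150.0]), ([211, 158, 11, 8, 59], [216.2, 161.5]), ([223, 203, 13, 8, 53], [228.8, 207.4])]
green [([299, 225, 34, 28, 773], [315.5, 238.5])]
```

View pics/c1.png

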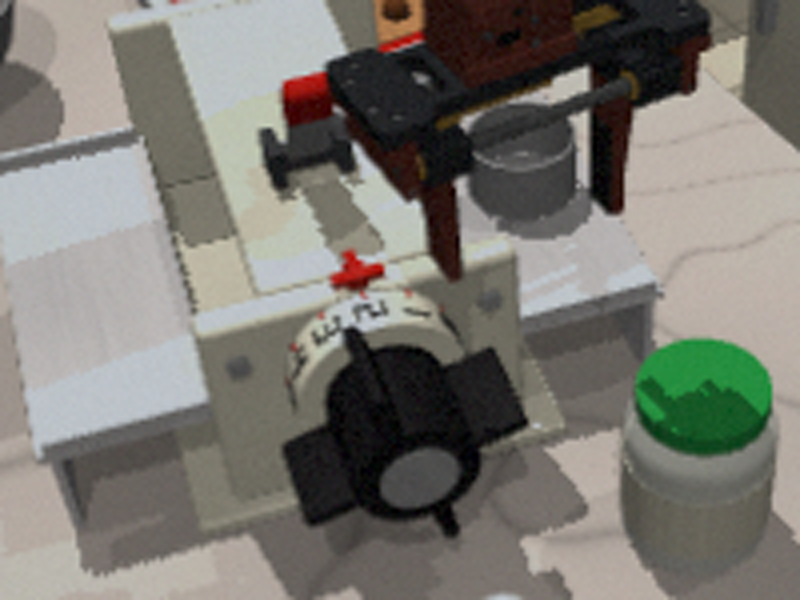

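View pics/w0.png

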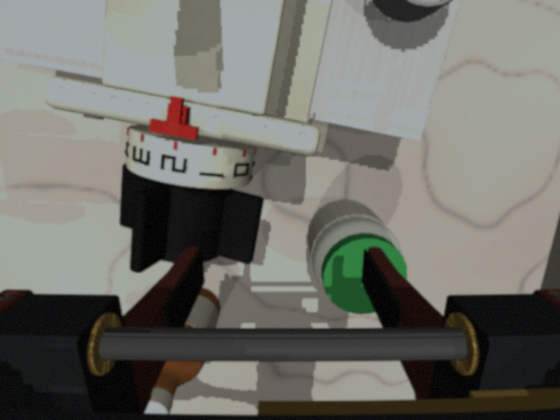

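```bash
python3 - <<'E'
from h import *
w=np.load("pics/wrist0.npy",allow_pickle=True).item();s=np.load("pics/side0.npy",allow_pickle=True).item();sc=np.load("pics/scene0.npy",allow_pickle=True).item()
print("wrist red",blobs(w["img"],(0,150,90),(6,255,255)))
print("scene red",[b for b in blobs(sc["img"],(0,130,60),(6,255,255),3) if 180<b[1][0]<300 and 130<b[1][1]<250])
print("ptr wrist bar",[atz(w,*p,173).round(1) for p in [(150,130),(198,132),(176,98),(176,137)]])
print("ptr side centroid",atz(s,228.8,207.4,173).round(1),"wrist cen",atz(w,175.5,122,173).round(1))
print("lever side", atz(s,216.2,161.5,242).round(1), [atz(s,x,y,242).round(1) for x,y in[(211,160),(222,158),(221,171)]])
for a,b,z in [((50,95),(318,140),160),((48,78),(320,125),160),((107,0),(100,78),160)]:
    A,B=atz(w,*a,z),atz(w,*b,z); print("edge",A.round(),B.round(),np.degrees(np.arctan2(*(B-A)[[1,0]])))
print("jar",atz(s,315.5,238.5,120).round(),atz(sc,276.5,256.1,120).round(),"wrist",atz(w,364,272,120).round())
a=blobs(s["img"],(5,140,40),(18,255,220),100);print("amber",a)
print(atz(s,265,297,168).round(),atz(s,268,352,0).round(),atz(sc,180,245,168).round())
E
```

```text
wrist red [([149, 97, 48, 43, 991], [174.6, 122.0])]
scene red [([248, 173, 10, 6, 38], [253.2, 175.5])]
ptr wrist bar [array([515. ,  69.8, 173. ]), array([545.6,  68.4, 173. ]), array([533.4,  89. , 173. ]), array([531.3,  65.4, 173. ])]
ptr side centroid [529.9  73.1 173. ] wrist cen [531.8  74.6 173. ]
lever side [546.  155.6 242. ] [array([538.4, 167.3, 242. ]), array([563. , 160.8, 242. ]), array([540.3, 117.5, 242. ])]
edge [445.  93. 160.] [623.  62. 160.] -9.665623539005077
edge [445. 103. 160.] [624.  72. 160.] -9.892335244232058
edge [491. 148. 160.] [480. 103. 160.] -103.3345517052041
jar [670. -68. 120.] [677. -62. 120.] wrist [673. -57. 120.]
amber [([170, 101, 79, 50, 1568], [213.2, 122.7]), ([252, 302, 30, 32, 740], [266.7, 317.9])]
[ 482. -172.  168.] [ 471. -191.    0.] [ 493. -166.  168.]
```

Call:
send_rows(delta_pos=[[0.5, -0.35, 0], [1, -0.75, 0], [1, -0.75, 0], [1, -0.75, 0], [1, -0.75, 0]], turn=[[0, 0, 0.2], [0, 0, 0.35], [0, 0, 0.35], [0, 0, 0.35], [0, 0, 0.35]], jaw=0)

```text
t: 0.78
ee_pos: [540.5, 79.1, 222.3]
eef_rot: [0.766, 0.642, -0.0, -0.0]
force: [-0.4, -0.0, 0.0]
finger_gap: 0.473
finger_force: 0.0
```

```bash
cat > snap.py <<'E'
import sys
from h import *
from cell import imaging,monitor
def snap(n,tag):
    f=imaging.grab_frame(n); cv2.imwrite(f"pics/{n}{tag}.png",f["img"]); np.save(f"pics/{n}{tag}.npy",f,allow_pickle=True); return f
def st():
    s=monitor.sense(); print("t",round(s["t"],2),"p",np.round(s["ee_pos"],1),"F",np.round(s["force"],1),"q",np.round(s["joint_positions"],2))
    M=Ro.from_quat(s["eef_rot"]).as_matrix(); print("toolx",M[:,0].round(3),"tooly",M[:,1].round(3)); return s
E
python3 - <<'E'
from snap import *
st()
for n in("scene","side","wrist"):
    f=snap(n,"1"); print(n,[b for b in blobs(f["img"],(0,150,70),(6,255,255),8) if b[1][1]>100])
E
```

```text
t 0.78 p [540.5  79.1 222.3] F [-0.4 -0.   0. ] q [ 0.08 -0.05  1.38 -0.    1.82  0.26]
toolx [ 0.175  0.985 -0.   ] tooly [ 0.985 -0.175 -0.   ]
scene [([355, 68, 101, 95, 854], [407.1, 118.3]), ([249, 172, 9, 9, 44], [254.0, 176.0])]
side [([165, 112, 21, 28, 119], [175.0, 125.7]), ([197, 114, 9, 16, 28], [200.8, 122.0]), ([240, 115, 11, 11, 32], [245.4, 120.2]), ([248, 144, 9, 4, 19], [252.3, 145.6]), ([223, 203, 13, 9, 64], [228.7, 207.7])]
wrist [([229, 100, 70, 62, 3943], [264.3, 131.0]), ([248, 219, 43, 33, 760], [269.6, 239.4])]
```

View pics/wrist1.png

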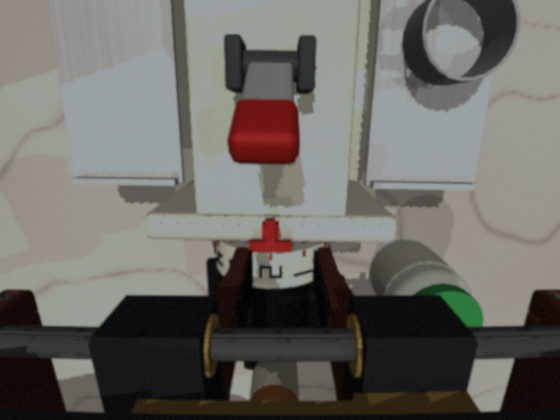

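```bash
cat >> h.py <<'E'
def tri(f1,p1,f2,p2):
    o1,d1=ray(f1,*p1);o2,d2=ray(f2,*p2);A=np.stack([d1,-d2],1);k=np.linalg.lstsq(A,o2-o1,rcond=None)[0]
    a,b=o1+k[0]*d1,o2+k[1]*d2;return (a+b)/2,np.linalg.norm(a-b)
E
python3 - <<'E'
from h import *
w=np.load("pics/wrist1.npy",allow_pickle=True).item();s=np.load("pics/side1.npy",allow_pickle=True).item();w0=np.load("pics/wrist0.npy",allow_pickle=True).item();sc=np.load("pics/scene1.npy",allow_pickle=True).item()
print("ptr",tri(s,(228.7,207.7),w,(269.6,239.4)),tri(w0,(174.6,122),w,(269.6,239.4)))
print("tip cand",[atz(w,*p,173).round(1) for p in[(270,252),(250,243),(290,243),(268,220)]],atz(w0,176,139,173).round(1))
print("lever top corner mid",[atz(w,*p,246).round(1) for p in [(231,160),(297,160),(264,162)]])
print("hinge",[atz(w,*p,171.5).round(1) for p in [(235,62),(306,62),(270,62)]])
print("cutter",atz(w,468,20,70).round())
R=cam(w); print("cam",(-R[0].T@R[1]).round())
E
```

```text
ptr (array([530.20103362,  75.0006907 , 170.40624698]), np.float64(0.14454970838121994)) (array([529.99604067,  74.55022902, 169.16769196]), np.float64(0.00418396528972289))
tip cand [array([528.9,  66.6, 173. ]), array([516.4,  75.8, 173. ]), array([544. ,  70.9, 173. ]), array([532. ,  90.2, 173. ])] [531.2  64.1 173. ]
lever top corner mid [array([529.2, 142.5, 246. ]), array([556.8, 137.5, 246. ]), array([542.8, 139.1, 246. ])]
hinge [array([531. , 192.1, 171.5]), array([573.3, 184.5, 171.5]), array([551.9, 188.3, 171.5])]
cutter [729. 208.  70.]
cam [554. 157. 384.]
```

Call:
send_rows(delta_pos=[[0.25, -0.1, 0.06], [0.5, -0.1, 0.06], [0.6, -0.1, 0.06], [0.7, -0.1, 0.06], [0.8, -0.1, 0.06], [0.9, -0.1, 0.06], [1, -0.1, 0.06]], turn=[[0, 0, 0], [0, 0, 0], [0, 0, 0], [0, 0, 0], [0, 0, 0], [0, 0, 0], [0, 0, 0]])

```text
t: 1.8
ee_pos: [546.1, 160.7, 217.7]
eef_rot: [0.766, 0.643, 0.0, -0.0]
force: [-1.1, -1.7, 1.3]
finger_gap: 0.007
finger_force: 1.0
```

Call:
send_rows(delta_pos=[[0.1, 0, 0], [0.2, 0, 0], [0.3, 0, 0], [0.36, 0, 0], [0.4, 0, 0], [0.4, 0, 0]], turn=[[0, 0, 0], [0, 0, 0], [0, 0, 0], [0, 0, 0], [0, 0, 0], [0, 0, 0]])

```text
t: 2.55
ee_pos: [551.5, 192.2, 217.7]
eef_rot: [0.766, 0.643, 0.0, -0.0]
force: [0.1, -1.1, 0.2]
finger_gap: 0.005
finger_force: 0.3
```

```bash
python3 - <<'E'
from snap import *
st(); f=snap("wrist","2"); b=blobs(f["img"],(0,150,70),(6,255,255),30); print(b)
s=snap("side","2"); print([x for x in blobs(s["img"],(0,150,70),(6,255,255),8) if 100<x[1][1]<230])
P0=np.array([530.5,67.5,173]);y=np.array([.174,.985,0])
for q in(0,.85,1): print(q,proj(f,P0+y*(120+80*np.sin(q-.5))+[0,0,80*np.cos(q-.5)-1.5]),proj(s,P0+y*(120+80*np.sin(q-.5))+[0,0,80*np.cos(q-.5)-1.5]))
E
```

```text
t 2.55 p [551.5 192.2 217.7] F [ 0.1 -1.1  0.2] q [0.28 0.05 1.29 0.   1.81 0.45]
toolx [0.174 0.985 0.001] tooly [ 0.985 -0.174 -0.   ]
[([254, 215, 67, 34, 2116], [287.5, 231.5]), ([278, 363, 9, 21, 130], [282.5, 373.8])]
[([186, 101, 3, 5, 8], [186.6, 103.2]), ([214, 100, 16, 6, 27], [223.3, 102.2]), ([173, 111, 12, 4, 15], [178.5, 112.7]), ([235, 122, 35, 31, 143], [254.3, 138.6]), ([178, 132, 6, 5, 19], [180.5, 134.4]), ([204, 143, 3, 13, 17], [205.0, 149.3]), ([223, 203, 13, 9, 65], [228.8, 207.9])]
0 [[284.97030203 362.72551381]] [[217.082424   163.49000815]]
0.85 [[285.4464928  250.40734287]] [[209.8204512  146.44564671]]
1 [[285.42449539 223.49243851]] [[209.00905275 145.80544438]]
```

Call:
send_rows(delta_pos=[[0.05, 0, 0], [0.1, 0, 0], [0.13, 0, 0], [0.13, 0, 0], [0.13, 0, 0]], turn=[[0, 0, 0], [0, 0, 0], [0, 0, 0], [0, 0, 0], [0, 0, 0]])

```text
t: 3.28
ee_pos: [552.5, 196.3, 217.7]
eef_rot: [0.768, 0.64, -0.005, 0.003]
force: [-7.4, -20.7, 1.9]
finger_gap: 0.003
finger_force: 10.6
```

```bash
python3 - <<'E'
from snap import *
st(); f=snap("wrist","3"); b=blobs(f["img"],(0,150,70),(6,255,255),30); print(b)
P0=np.array([530.5,67.5,173]);y=np.array([.174,.985,0])
for q in(0,.85,1): print(q,[proj(f,P0+y*(120+r*np.sin(q-.5))+[0,0,r*np.cos(q-.5)-1.5]).round() for r in (50,85)])
E
```

```text
t 3.27 p [552.5 196.3 217.7] F [ -7.4 -20.7   1.9] q [ 0.29  0.06  1.27 -0.01  1.82  0.47]
toolx [ 0.18   0.984 -0.011] tooly [ 0.984 -0.18  -0.002]
[([254, 213, 66, 34, 2058], [286.7, 229.1]), ([279, 363, 9, 23, 142], [282.7, 375.3])]
0 [array([[285., 316.]]), array([[285., 379.]])]
0.85 [array([[284., 254.]]), array([[285., 261.]])]
1 [array([[284., 240.]]), array([[285., 232.]])]
```

Call:
send_rows(delta_pos=[[-0.5, 0, 0], [-1, 0, 0], [-1, 0, 0]], turn=[[0, 0, 0], [0, 0, 0], [0, 0, 0]])

```text
t: 3.7
ee_pos: [539.7, 121.7, 218.6]
eef_rot: [0.767, 0.642, 0.001, 0.0]
force: [0.7, 0.0, 0.0]
finger_gap: 0.004
finger_force: 0.0
```

Call:
send_rows(delta_pos=[[-0.5, -0.28, 0], [-1, -0.56, 0], [-1, -0.56, 0], [-1, -0.56, 0]], turn=[[0, 0, 0], [0, 0, 0], [0, 0, 0], [0, 0, 0]])

```text
t: 4.2
ee_pos: [482.0, 53.2, 218.2]
eef_rot: [0.766, 0.643, 0.001, 0.0]
force: [0.6, 0.4, 0.5]
finger_gap: 0.004
finger_force: 0.0
```

Call:
send_rows(delta_pos=[[-0.35, 0, 0], [-0.65, 0, 0], [-0.65, 0, 0], [-0.65, 0, 0.3], [-0.65, 0, 0.68], [-0.65, 0, 0.68], [-0.65, 0, 0.68]], turn=[[0, 0, 0], [0, 0, 0], [0, 0, 0], [0, 0, 0], [0, 0, 0], [0, 0, 0], [0, 0, 0]])

```text
t: 5.08
ee_pos: [473.0, 1.8, 164.5]
eef_rot: [0.766, 0.643, 0.0, 0.0]
force: [0.3, -0.6, 0.1]
finger_gap: 0.008
finger_force: 0.0
```

```bash
cat >> snap.py <<'E'
P0=np.array([530.5,67.5,173]);Y=np.array([.174,.985,0]);X=np.array([.985,-.174,0])
def mach(s): d=s["ee_pos"]-P0; print("machine",(d@X).round(1),(d@Y).round(1),"z",s["ee_pos"][2].round(1))
E
python3 - <<'E'
from snap import *
mach(st()); snap("wrist","4")
E
```

```text
t 5.08 p [473.    1.8 164.5] F [ 0.3 -0.6  0.1] q [-0.07 -0.26  1.66  0.    1.74  0.11]
toolx [0.173 0.985 0.   ] tooly [ 0.985 -0.173  0.001]
machine -45.2 -74.7 z 164.5
```

View pics/wrist4.png

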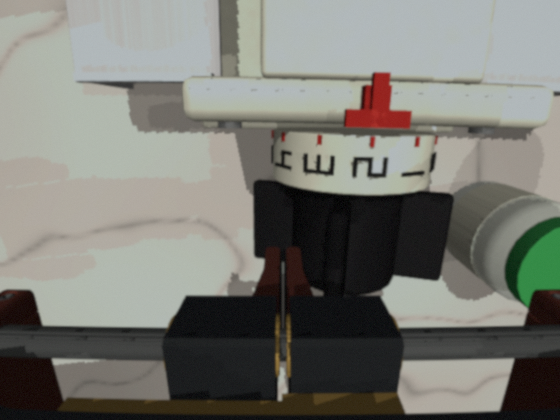

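Call:
send_rows(delta_pos=[[0, 0.1, 0], [0, 0.2, 0], [0, 0.3, 0], [0, 0.4, 0], [0, 0.5, 0], [0, 0.6, 0], [0, 0.68, 0.02], [0, 0.75, 0.03], [0, 0.82, 0.04], [0, 0.88, 0.05], [0, 0.88, 0.05]], turn=[[0, 0, 0], [0, 0, 0], [0, 0, 0], [0, 0, 0], [0, 0, 0], [0, 0, 0], [0, 0, 0], [0, 0, 0], [0, 0, 0], [0, 0, 0], [0, 0, 0]])

```text
t: 6.5
ee_pos: [542.1, -11.3, 159.4]
eef_rot: [0.766, 0.643, 0.0, 0.0]
force: [-0.9, -0.6, 0.2]
finger_gap: 0.005
finger_force: 0.0
```

```bash
python3 - <<'E'
from snap import *
mach(st()); snap("wrist","5")
E
```

```text
t 6.5 p [542.1 -11.3 159.4] F [-0.9 -0.6  0.2] q [-0.08 -0.07  1.5   0.    1.71  0.09]
toolx [0.174 0.985 0.   ] tooly [ 0.985 -0.174  0.   ]
machine 25.1 -75.6 z 159.4
```

View pics/wrist5.png

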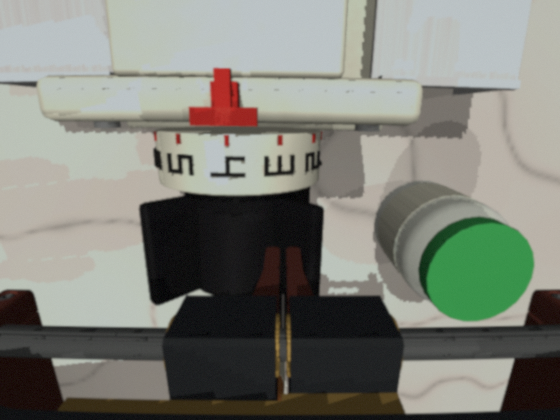

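Call:
send_rows(delta_pos=[[0, 0.05, 0.03], [0, 0.1, 0.08], [0, 0.14, 0.12], [0, 0.18, 0.17], [0, 0.19, 0.19], [0, 0.19, 0.19], [0, 0.15, 0.05], [0, 0.1, -0.2], [0, 0, -0.45], [0, 0, -0.45]], turn=[[0, 0, 0], [0, 0, 0], [0, 0, 0], [0, 0, 0], [0, 0, 0], [0, 0, 0], [0, 0, 0], [0, 0, 0], [0, 0, 0], [0, 0, 0]])

```text
t: 7.8
ee_pos: [542.4, -11.3, 199.3]
eef_rot: [0.766, 0.643, 0.002, 0.002]
force: [1.1, -0.2, -0.8]
finger_gap: 0.007
finger_force: 0.0
```

Call:
send_rows(delta_pos=[[0, -0.5, 0], [0, -0.92, 0], [0, -0.92, 0], [0, -0.92, 0.2], [0, -0.92, 0.42], [0, -0.92, 0.42]], turn=[[0, 0, 0], [0, 0, 0], [0, 0, 0], [0, 0, 0], [0, 0, 0], [0, 0, 0]])

```text
t: 8.55
ee_pos: [468.4, 1.5, 158.6]
eef_rot: [0.766, 0.643, -0.002, -0.002]
force: [0.5, -0.3, 0.7]
finger_gap: 0.004
finger_force: 0.0
```

```bash
python3 - <<'E'
from snap import *
mach(st()); snap("wrist","6")
E
```

```text
t 8.55 p [468.4   1.5 158.6] F [ 0.5 -0.3  0.7] q [-0.07 -0.27  1.68 -0.    1.73  0.11]
toolx [ 0.174  0.985 -0.001] tooly [ 0.985 -0.174 -0.005]
machine -49.7 -75.8 z 158.6
```

View pics/wrist6.png

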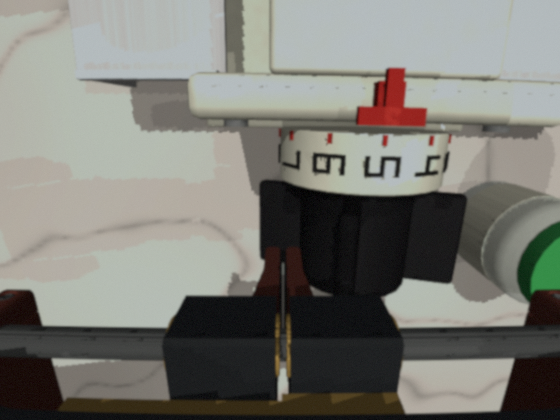

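Call:
send_rows(delta_pos=[[0, 0.12, -0.04], [0, 0.24, -0.04], [0, 0.34, -0.04], [0, 0.44, -0.04], [0, 0.54, -0.04], [0, 0.64, -0.04], [0, 0.72, -0.02], [0, 0.8, -0.02], [0, 0.87, 0], [0, 0.93, 0], [0, 0.93, 0]], turn=[[0, 0, 0], [0, 0, 0], [0, 0, 0], [0, 0, 0], [0, 0, 0], [0, 0, 0], [0, 0, 0], [0, 0, 0], [0, 0, 0], [0, 0, 0], [0, 0, 0]])

```text
t: 9.98
ee_pos: [542.9, -11.5, 161.9]
eef_rot: [0.766, 0.643, 0.0, 0.0]
force: [0.3, 0.5, 0.2]
finger_gap: 0.008
finger_force: 0.0
```

Call:
send_rows(delta_pos=[[0, 0.05, 0.03], [0, 0.1, 0.08], [0, 0.14, 0.12], [0, 0.18, 0.17], [0, 0.19, 0.19], [0, 0.19, 0.19], [0, 0.15, 0.05], [0, 0.1, -0.2], [0, 0, -0.5], [0, 0, -0.7], [0, 0, -0.7]], turn=[[0, 0, 0], [0, 0, 0], [0, 0, 0], [0, 0, 0], [0, 0, 0], [0, 0, 0], [0, 0, 0], [0, 0, 0], [0, 0, 0], [0, 0, 0], [0, 0, 0]])

```text
t: 11.35
ee_pos: [543.4, -11.5, 220.4]
eef_rot: [0.766, 0.643, 0.002, 0.002]
force: [-0.3, 0.0, -0.5]
finger_gap: 0.011
finger_force: 0.0
```

```bash
python3 - <<'E'
from snap import *
mach(st()); snap("wrist","7")
E
```

```text
t 11.35 p [543.4 -11.5 220.4] F [-0.3  0.  -0.5] q [-0.08 -0.07  1.39  0.    1.81  0.09]
toolx [0.174 0.985 0.   ] tooly [ 0.985 -0.174  0.004]
machine 26.4 -75.6 z 220.4
```

View pics/wrist7.png

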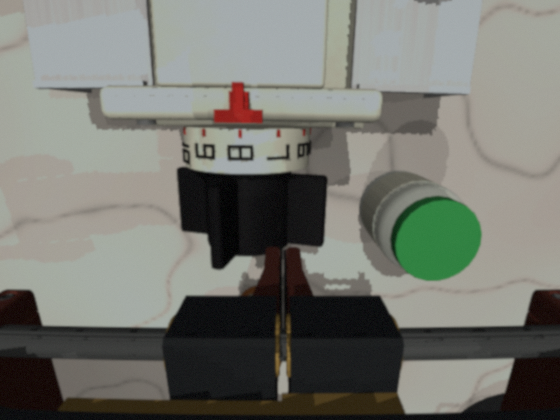

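Call:
send_rows(delta_pos=[[0.2, -0.15, -0.5], [0.7, -0.33, -0.75], [1, -0.33, -0.75], [1, -0.33, -0.75]], turn=[[0, 0, 0], [0, 0, 0], [0, 0, 0], [0, 0, 0]])

```text
t: 11.9
ee_pos: [530.4, 73.2, 276.6]
eef_rot: [0.765, 0.644, -0.001, -0.001]
force: [-0.1, -0.4, 0.2]
finger_gap: 0.006
finger_force: 0.0
```

Call:
send_rows(delta_pos=[[0.5, 0, 0], [1, 0, 0], [1, 0, 0]], turn=[[0, 0, 0], [0, 0, 0], [0, 0, 0]])

```text
t: 12.28
ee_pos: [544.3, 151.7, 275.8]
eef_rot: [0.765, 0.643, -0.001, -0.001]
force: [-0.6, -1.1, -0.1]
finger_gap: -0.0
finger_force: 0.0
```

Call:
send_rows(delta_pos=[[0.5, 0, 0], [1, 0, 0], [1, 0, 0]], turn=[[0, 0, 0], [0, 0, 0], [0, 0, 0]])

```text
t: 12.65
ee_pos: [558.4, 229.9, 276.1]
eef_rot: [0.766, 0.643, -0.001, -0.0]
force: [0.0, -1.0, 0.4]
finger_gap: 0.007
finger_force: 0.0
```

Call:
send_rows(delta_pos=[[0.3, 0, 0], [0.5, 0, 0], [0.5, 0, 0], [0.5, 0, 0.4], [0.5, 0, 0.79], [0.5, 0, 0.79], [0.5, 0, 0.79]], turn=[[0, 0, 0], [0, 0, 0], [0, 0, 0], [0, 0, 0], [0, 0, 0], [0, 0, 0], [0, 0, 0]])

```text
t: 13.52
ee_pos: [565.6, 268.3, 216.2]
eef_rot: [0.766, 0.642, 0.001, 0.0]
force: [-0.9, 0.0, -0.2]
finger_gap: 0.004
finger_force: 0.0
```

```bash
python3 - <<'E'
from snap import *
mach(st())
E
```

```text
t 13.53 p [565.6 268.3 216.2] F [-0.9  0.  -0.2] q [ 0.39  0.16  1.17 -0.    1.81  0.56]
toolx [0.175 0.985 0.001] tooly [ 0.985 -0.175  0.001]
machine -0.3 203.9 z 216.2
```

Call:
send_rows(delta_pos=[[-0.25, 0, 0], [-0.4, 0, 0], [-0.5, 0, 0], [-0.6, 0, 0], [-0.7, 0, 0], [-0.8, 0, 0], [-0.9, 0, 0], [-1, 0, 0]], turn=[[0, 0, 0], [0, 0, 0], [0, 0, 0], [0, 0, 0], [0, 0, 0], [0, 0, 0], [0, 0, 0], [0, 0, 0]])

```text
t: 14.52
ee_pos: [551.1, 189.9, 214.1]
eef_rot: [0.766, 0.643, -0.0, -0.0]
force: [0.7, 4.0, -1.6]
finger_gap: 0.006
finger_force: 1.7
```

Call:
send_rows(delta_pos=[[-0.08, 0, 0], [-0.15, 0, 0], [-0.2, 0, 0], [-0.23, 0, 0], [-0.25, 0, 0], [-0.25, 0, 0], [-0.25, 0, 0]], turn=[[0, 0, 0], [0, 0, 0], [0, 0, 0], [0, 0, 0], [0, 0, 0], [0, 0, 0], [0, 0, 0]])

```text
t: 15.4
ee_pos: [549.1, 179.1, 215.0]
eef_rot: [0.763, 0.646, 0.007, -0.004]
force: [8.8, 31.7, -2.7]
finger_gap: 0.006
finger_force: 13.6
```

```bash
python3 - <<'E'
from snap import *
mach(st())
E
```

```text
t 15.4 p [549.1 179.1 215. ] F [ 8.8 31.7 -2.7] q [0.25 0.02 1.32 0.01 1.79 0.42]
toolx [0.165 0.986 0.017] tooly [ 0.986 -0.165  0.003]
machine -1.1 113.2 z 215.0
```

Call:
send_rows(delta_pos=[[0.3, 0, 0], [0.8, 0, 0], [1, 0, 0], [1, 0, -0.5], [1, 0, -1], [1, 0, -1]], turn=[[0, 0, 0], [0, 0, 0], [0, 0, 0], [0, 0, 0], [0, 0, 0], [0, 0, 0]])

```text
t: 16.15
ee_pos: [562.7, 248.5, 299.3]
eef_rot: [0.766, 0.642, 0.003, 0.002]
force: [-0.3, -0.1, -0.4]
finger_gap: 0.01
finger_force: 0.0
```

Call:
send_rows(delta_pos=[[-0.5, -0.5, -0.3], [-1, -1, -0.5], [-1, -1, -0.5], [-1, -1, -0.5]], turn=[[0, 0, 0], [0, 0, 0], [0, 0, 0], [0, 0, 0]])

```text
t: 16.65
ee_pos: [469.2, 183.8, 333.7]
eef_rot: [0.766, 0.642, -0.0, 0.0]
force: [0.2, 0.0, -0.2]
finger_gap: 0.003
finger_force: 0.0
```

Call:
send_rows(delta_pos=[[-0.5, -0.5, 0], [-1, -0.5, 0], [-1, -0.5, 0], [-1, -0.5, 0]], turn=[[0, 0, 0], [0, 0, 0], [0, 0, 0], [0, 0, 0]])

```text
t: 17.15
ee_pos: [416.5, 113.0, 333.4]
eef_rot: [0.766, 0.642, -0.001, -0.001]
force: [0.6, 0.1, 0.7]
finger_gap: 0.005
finger_force: 0.0
```

```bash
python3 - <<'E'
from snap import *
mach(st()); f=snap("wrist","8"); s=snap("side","8"); sc=snap("scene","8")
for n,g in(("w",f),("s",s),("sc",sc)):
    print(n,[b for b in blobs(g["img"],(0,150,70),(6,255,255),20)])
    for q in(0,.15): print(q,proj(g,P0+Y*(120+67*np.sin(q-.5))+[0,0,67*np.cos(q-.5)-1.5]).round(1))
print("jar",blobs(s["img"],(50,120,60),(75,255,255),60),"bottle",blobs(s["img"],(5,140,40),(18,255,220),100))
cv2.imwrite("pics/final.png",np.hstack([f["img"][:,60:460],s["img"][60:480,100:500]]))
E
```

```text
t 17.15 p [416.5 113.  333.4] F [0.6 0.1 0.7] q [ 0.19 -0.3   1.39  0.    2.05  0.36]
toolx [ 0.174  0.985 -0.   ] tooly [ 0.985 -0.174 -0.002]
machine -120.2 24.9 z 333.4
w [([415, 122, 45, 35, 1187], [437.5, 139.4]), ([382, 197, 29, 22, 345], [395.5, 210.5])]
0 [[432.6 135.7]]
0.15 [[436.3 124.1]]
s [([214, 100, 56, 53, 217], [246.7, 128.1]), ([165, 116, 22, 24, 107], [175.3, 128.0]), ([211, 158, 12, 8, 71], [216.5, 161.8]), ([223, 203, 13, 9, 65], [228.6, 207.7])]
0 [[217. 166.]]
0.15 [[215.8 162.4]]
sc [([355, 68, 101, 95, 860], [407.1, 118.5]), ([269, 134, 10, 7, 45], [273.2, 137.2]), ([249, 172, 9, 9, 44], [254.0, 176.0])]
0 [[274.3 140.9]]
0.15 [[276.8 137.5]]
jar [([299, 225, 34, 28, 772], [315.6, 238.4])] bottle [([146, 51, 25, 37, 345], [159.8, 72.8]), ([169, 101, 96, 49, 1813], [216.4, 124.0]), ([252, 302, 30, 32, 736], [266.7, 317.8])]Traceback (most recent call last):
  File "<stdin>", line 7, in <module>
    return _nx.concatenate(arrs, 1, dtype=dtype, casting=casting)
           ~~~~~~~~~~~~~~~^^^^^^^^^^^^^^^^^^^^^^^^^^^^^^^^^^^^^^^
ValueError: all the input array dimensions except for the concatenation axis must match exactly, but along dimension 0, the array at index 0 has size 420 and the array at index 1 has size 360
```

View pics/wrist8.png

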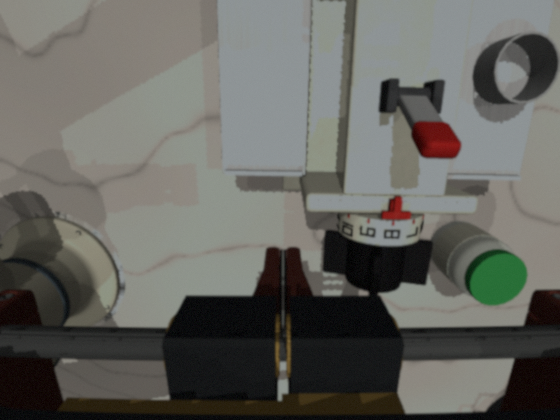

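The picture shows numeral 8 under the pointer (392,232), the lever leaning towards the sleeve (437,139), and the jar and cutter ring standing where they were. I'm handing the job in.

```bash
python3 -c "
from cell import ticket
print(ticket.sign_off())"
```

```text
the job is handed in; nothing more can be done
None
```

The job is handed in: the last pictures showed the sleeve at 8, the lever clamped, and the bottle, jar and cutter ring standing undisturbed; sign-off returned no verdict.

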